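# Scrap the red-marked pinion through the sprung flap

### The job

Put the scrap pinion, the one painted red, into the blue scrap chute: push the chute's sprung flap open with the pinion's own foot, hold the flap open like that until the lower half of the pinion is down in the slot, and only then let go so that it drops into the hidden bin and the flap springs shut. Do not just drop it on the closed flap, and leave the unpainted pinion standing where it is.

Things in the scene. Friction and masses are not known exactly. Their poses are not given: they have to be found in the camera images.
- reject_mid (a point): Centre (42 mm above the underside) of the scrap pinion: loose steel part, about 0.6 kg, upright, 84 mm tall, shaft and collar painted red. Foot gear 50 mm across, 26 mm high; collar 34 mm across up to 38 mm; round shaft 24 mm across from there to the top. Grip the shaft 60 to 70 mm above the underside, any direction. z points up the shaft.
- sound_mid (a point): Centre (half-way up, 42 mm above its underside) of the sound pinion: same shape and size as the scrap one but bare grey steel without red paint, standing upright on the bench. To be left alone.
- slot (a point): Centre of the slot in the top of the fixed blue scrap chute, level with the top, 200 mm above the bench; yellow frame. Slot 104 mm in x, 120 mm in y, closed by a bare steel flap hinged on its -x edge; its +x edge swings down inside. Box: 68 mm to -x, 195 mm to +x, 80 mm either side in y. Lower the upright pinion at this centre; part the fingers only about 12 mm a side to let go.
- flap (a joint): Angle of the sprung flap in rad: 0 shut (level), grows as the free edge goes down, stop at 1.45. The spring shuts it by itself; pushing it open at its middle takes about 2 to 5 N. With the foot of a pinion centred in the slot and 42 mm below the top face it reads about 1.0, and about 1.2 at 70 mm.
Things that resemble listed ones, but are neither listed nor needed, are in the scene too. Leave any purple look-alike of the part that bears sound_mid alone. What is shaped like the part that bears reject_mid but purple is not meant.

How it is judged:
By the outcome, as a careful person would: the job done as asked, in the order asked, and still so for the second after the job is handed in, with the robot touching nothing.
It also fails if it takes over 35 s, if anything falls off the work surface, if the arm or the gripper's body presses on something with over 40 N, if the wrist force passes 120 N, or if a joint passes its speed limit or range.

### The arm

A 7-joint arm with a two-finger parallel gripper is mounted at the origin on the work surface. World frame = base frame: x ahead of the robot, y to its left, z up, the work surface at z = 0. Lengths are in m, angles in rad, forces in N, time in s.
With the tool pointing down it reaches from about 0.4 to 0.85 m from the base axis. Payload 6.9 kg.
Tool frame: the origin (TCP) lies at the very end of the fingers, on their centre line; the grasp point (between the pads) lies 19 mm behind it; z points along the fingers, y is the line along which they close (so a half turn about z gives the same grasp; the last joint's range is limited). The gripper opens to 85 mm and grips with 20 to 120 N. Pads are 22 mm wide; open, the fingers measure 114 mm over their backs; the gripper's body (76 mm by 85 mm) begins 54 mm behind the grasp point. The pads swing forward as they close: fully open they stand 13 mm farther back than shut.
Start: joints at [-1.133, 0.507, -0.238, 1.5, 0.126, 1.149, -0.155], TCP at [0.204, 0.591, 0.231] pointing down, gripper open.
Joint ranges: [-3.08, 3.08], [-0.24, 2.05], [-1.43, 1.35], [0, 2.5], [-1.52, 4.66], [0.17, 1.96], [-2.89, 2.89]. Speed limits (rad/s): [2.39, 2.39, 3.14, 3.14, 3.14, 3.14, 3.14].

### API

Orientations are given as [roll, pitch, yaw] about the fixed x, y, z axes, in that order (R = Rz(yaw) Ry(pitch) Rx(roll)).
In Python, from bench import sense, get_image, sign_off gives the robot as it stands. The module is installed in compiled form; this text tells all that it offers.
- The arm moves only by the tool drive_tool, never from a script. Its argument "steps" is text: rows parted by semicolons, each of 7 numbers parted by spaces: the closure, from 0 (fully open) to 1 (shut), then the shift along the world's x, y, z in mm, then the turn, a rotation vector about the world's x, y, z in rad. In form: gripper x y z wx wy wz; .... A call has exactly 10 rows; each row shifts and turns the commanded pose from where the row before left it; what a row does not reach is not made up. A row lasts 1/10 s, in which the tool goes at most 50 mm and 8.59 degrees, less where a joint would pass 70% of its speed; a pose out of reach is approached as far as the arm can. A call is refused whole if a number of a shift passes 50 or a number of a turn 0.15, either way. A call with a gripper value outside its range is refused whole. The fingers move at their own pace and stop on an object; "squeeze" is the grip in N (left out, the last holds). Time passes only in rows, so rows that do not move let the fingers close, or fill a call up. It gives the time, the measured TCP pose, the force, the opening and the grip force at its end, in the units of the state.
- sense(): the state, without advancing time (a new reading comes with each control period).
- get_image(name): name is "side" or "top"; returns a dict with "color" (420x560x3 uint8, blue, green, red), "camera_matrix" (3x3 intrinsics, pixels), "D" ([k1, k2, p1, p2, k3] as OpenCV has them; the pictures are not rectified), "pose" (4x4, takes a point from camera to world coordinates). Camera axes: x right, y up, looking along -z (the intrinsics and any distortion apply to the point x, -y, -z); pixel columns grow to the right and rows downward; lengths in m; the calibration is good to about 2 mm. A picture is of the moment at which its call begins. There is no depth.
- sign_off(): hands the job in; it is judged then, once.
The state is a dict: "time": time; "qpos": joint angles; "qd": joint speeds; "effort": joint torques, N m; "position": TCP position; "orientation": TCP orientation; "contact_force": force on the tool from outside, world axes, zero at the start; "torque": the same for the moment, N m; "gripper_width": finger opening in m; "gripper_force": force on a finger pad.
Only numpy, scipy, OpenCV 4.12 (cv2) and the standard library are available. Lean on these libraries where they do the work, as an engineer would, in place of code of your own. Each camera call takes 0.05 s, during which the arm holds its last target. There are 200 camera calls.

## Working session

There is one attempt and no reset: what is moved stays moved. The work goes in short steps, Python scripts to look and compute and a tool call to move; the robot and the scene stay as the last step left them, time stands still between calls to the robot, and variables do not carry over. Pictures are saved under pics/ and viewed, at most 10 in all, crops included, and the job is handed in when it is done.

Besides the shell and the picture viewer there is one more tool, called after "Request:" as name(argument=value, ...), one argument or row to a line, values as JSON. drive_tool: Moves the arm, as the interface text tells. Its arguments: {"type":"object","properties":{"steps":{"type":"string"},"squeeze":{"type":"number"}},"required":["steps"]}

```bash
mkdir -p pics; cat > h.py <<'E'
import numpy as np, cv2
from bench import sense, get_image, sign_off
def ray(im,u,v):
    p=cv2.undistortPoints(np.array([[[u,v]]],float),np.array(im["camera_matrix"],float),np.array(im["D"],float))[0,0]
    T=np.array(im["pose"]); d=T[:3,:3]@np.array([p[0],-p[1],-1.0]); return T[:3,3],d/np.linalg.norm(d)
def plane(im,u,v,z):
    o,d=ray(im,u,v); return o+d*(z-o[2])/d[2]
def proj(im,P):
    T=np.array(im["pose"]); c=T[:3,:3].T@(np.array(P,float)-T[:3,3])
    q,_=cv2.projectPoints(np.array([[c[0],-c[1],-c[2]]]),np.zeros(3),np.zeros(3),np.array(im["camera_matrix"],float),np.array(im["D"],float)); return q[0,0]
def cross(a,b):
    (o1,d1),(o2,d2)=a,b; t=np.linalg.lstsq(np.c_[d1,-d2],o2-o1,rcond=None)[0]
    p,q=o1+d1*t[0],o2+d2*t[1]; return (p+q)/2,np.linalg.norm(p-q)
E
python3 - <<'E'
from h import *
s=sense(); print({k:np.round(v,3) for k,v in s.items()})
for n in("top","side"):
    im=get_image(n); cv2.imwrite(f"pics/{n}0.png",im["color"]); print(n,np.round(im["pose"],3).tolist())
    hsv=cv2.cvtColor(im["color"],cv2.COLOR_BGR2HSV); h,S,v=cv2.split(hsv)
    for c,m in dict(red=((h<8)|(h>174))&(S>120)&(v>50),yellow=(h>20)&(h<35)&(S>120),blue=(h>100)&(h<125)&(S>120),purple=(h>130)&(h<165)&(S>60)).items():
        k,_,st,ce=cv2.connectedComponentsWithStats(m.astype(np.uint8))
        print(c,[(st[i].tolist(),ce[i].round(1).tolist()) for i in range(1,k) if st[i][4]>40])
E
```

```text
{'time': np.float64(0.0), 'qpos': array([-1.134,  0.508, -0.238,  1.501,  0.126,  1.149, -0.155]), 'qd': array([ 0.   ,  0.001, -0.001,  0.001, -0.   , -0.001,  0.   ]), 'effort': array([ 0.0000e+00, -6.2063e+01, -2.1870e+00, -2.4963e+01,  1.3000e-02,
        1.2000e-02,  0.0000e+00]), 'position': array([0.203, 0.59 , 0.23 ]), 'orientation': array([-3.14,  0.  ,  2.81]), 'contact_force': array([-0.456, -0.836,  0.149]), 'torque': array([0.045, 0.002, 0.058]), 'gripper_force': np.float64(0.0), 'gripper_width': np.float64(0.085)}
top [[0.072, 0.975, -0.212, 0.361], [-0.997, 0.072, -0.011, -0.036], [0.005, 0.212, 0.977, 1.119], [0.0, 0.0, 0.0, 1.0]]
red [([302, 258, 11, 12, 102], [307.1, 263.7])]
yellow [([89, 188, 98, 91, 2041], [140.5, 228.4])]
blue [([11, 58, 435, 29, 2110], [231.5, 69.8]), ([0, 65, 7, 27, 86], [2.2, 75.3]), ([115, 133, 105, 151, 6703], [172.3, 188.4]), ([22, 304, 35, 23, 626], [40.0, 315.0])]
purple [([295, 186, 20, 22, 344], [304.2, 196.8]), ([254, 254, 21, 21, 352], [264.3, 264.2])]
side [[0.749, 0.489, -0.446, 0.155], [-0.662, 0.561, -0.497, -0.486], [0.007, 0.668, 0.745, 0.816], [0.0, 0.0, 0.0, 1.0]]
red [([255, 256, 11, 20, 172], [260.0, 265.0])]
yellow [([131, 103, 80, 58, 798], [173.2, 129.2])]
blue [([220, 60, 270, 180, 979], [366.7, 156.9]), ([136, 93, 128, 128, 8775], [211.9, 160.6]), ([49, 131, 36, 49, 904], [68.0, 156.1])]
purple [([300, 212, 21, 36, 500], [310.5, 231.3]), ([223, 229, 22, 35, 540], [233.1, 247.7])]
```

View pics/top0.png

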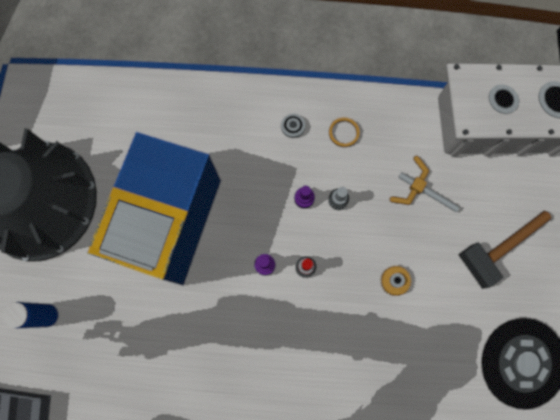

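View pics/side0.png

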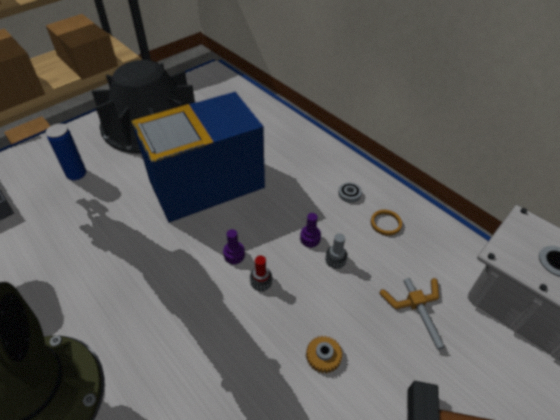

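The top view shows the red pinion at about (307,264), purple look-alikes at (304,197) and (264,264), and the grey pinion at (340,198). The chute's yellow frame is around (140,228), with the box turned roughly 15°. In the side view the red pinion is at (260,268) and the chute frame at (173,129). A tall black object stands beyond the chute.

```bash
python3 - <<'E'
from h import *
t=get_image("top"); s=get_image("side")
def crop(im,x,y,w,h,k): return cv2.resize(im["color"][y:y+h,x:x+w],None,fx=k,fy=k,interpolation=cv2.INTER_CUBIC)
a=crop(t,245,170,110,120,5)[:300*2]; b=crop(s,210,200,50*2+50,120,4)
c=np.zeros((600,800,3),np.uint8); a2=crop(t,280,235,50,50,8); b2=crop(s,235,245,50,50,8); c[:400,:400]=a2; c[:400,400:]=b2; cv2.imwrite("pics/crop1.png",c[:400])
for n,im in(("top",t),("side",s)):
    h,S,v=cv2.split(cv2.cvtColor(im["color"],cv2.COLOR_BGR2HSV)); m=((h>20)&(h<35)&(S>120)).astype(np.uint8)
    if n=="side": m[:, :125]=0
    cs,hi=cv2.findContours(m,cv2.RETR_CCOMP,cv2.CHAIN_APPROX_NONE)
    i=max(range(len(cs)),key=lambda i:cv2.contourArea(cs[i]))
    hs=[j for j in range(len(cs)) if hi[0][j][3]==i]; j=max(hs,key=lambda j:cv2.contourArea(cs[j]))
    for nm,k in(("outer",i),("inner",j)):
        hull=cv2.convexHull(cs[k]); e=1
        while len(cv2.approxPolyDP(hull,e,True))>4: e+=.3
        q=cv2.approxPolyDP(hull,e,True)[:,0]
        P=np.array([plane(im,*p,.2)[:2] for p in q]); print(n,nm,q.tolist(),P.round(4).tolist(),P.mean(0).round(4),np.linalg.norm(np.roll(P,-1,0)-P,axis=1).round(3))
    r=(((h<8)|(h>174))&(S>120)&(v>50)); ys,xs=np.where(r); print(n,"red rows",[(int(y),int(xs[ys==y].min()),int(xs[ys==y].max())) for y in np.unique(ys)])
# rough: black thing, cylinder, pinions from bench rays
print("red",plane(t,307,263,.084),cross(ray(t,307,263),ray(s,260,260)))
print("sound",plane(t,342,191,.084),"purple",plane(t,305,190,.084),plane(t,264,258,.084))
print("black",cross(ray(t,20,185),ray(s,140,70)), "bluecyl",cross(ray(t,17,315),ray(s,58,131)))
E
```

```text
top outer [[112, 189], [187, 212], [163, 278], [89, 252]] [[0.5746, 0.319], [0.5394, 0.1632], [0.4088, 0.1948], [0.4463, 0.3467]] [0.4923 0.2559] [0.16  0.134 0.156 0.131]
top inner [[119, 199], [174, 218], [151, 271], [98, 251]] [[0.5554, 0.3017], [0.5257, 0.1872], [0.4201, 0.2195], [0.4498, 0.3289]] [0.4877 0.2593] [0.118 0.11  0.113 0.109]
top red rows [(4, 412, 412), (258, 307, 309), (259, 305, 310), (260, 304, 311), (261, 303, 312), (262, 303, 312), (263, 302, 312), (264, 302, 312), (265, 302, 312), (266, 302, 311), (267, 303, 311), (268, 303, 310), (269, 304, 308)]
side outer [[187, 104], [211, 142], [152, 160], [131, 121]] [[0.5791, 0.3224], [0.5396, 0.1671], [0.4117, 0.2009], [0.444, 0.3516]] [0.4936 0.2605] [0.16  0.132 0.154 0.138]
side inner [[166, 154], [168, 154]] [[0.444, 0.1979], [0.4473, 0.195]] [0.4456 0.1964] [0.004 0.004]
side red rows [(256, 258, 262), (257, 257, 264), (258, 256, 264), (259, 255, 265), (260, 255, 265), (261, 255, 265), (262, 255, 264), (263, 255, 264), (264, 256, 264), (265, 255, 264), (266, 256, 264), (267, 256, 263), (268, 256, 264), (269, 256, 263), (270, 256, 264), (271, 257, 263), (272, 257, 265), (273, 257, 262), (274, 257, 262), (275, 259, 263), (278, 266, 266), (279, 264, 265), (280, 257, 262)]
red [ 0.47014532 -0.08030295  0.084     ] (array([ 0.46992842, -0.08018363,  0.08386268]), np.float64(0.0005228541108179271))
sound [ 0.63392616 -0.14734334  0.084     ] purple [ 0.63013775 -0.06580454  0.084     ] [0.47415227 0.01202909 0.084     ]
black (array([0.56240188, 0.50667422, 0.2174329 ]), np.float64(0.0070089022195594045)) bluecyl (array([0.31053232, 0.50223715, 0.1517417 ]), np.float64(0.0025116470403568985))
```

View pics/crop1.png

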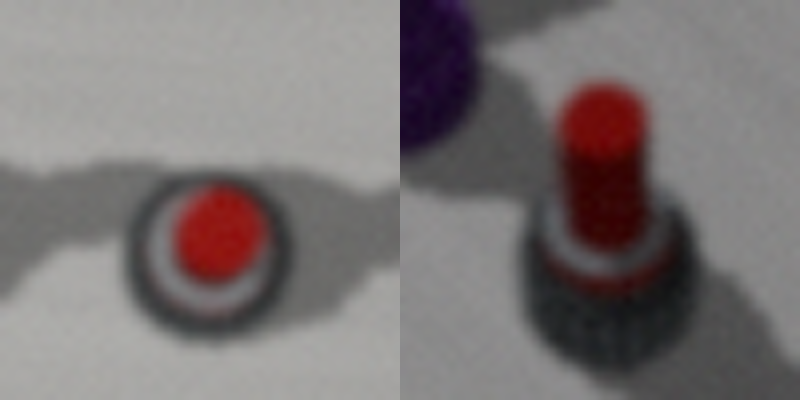

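Red pinion: (0.470, -0.081), and the two views agree on a top height of 84 mm, as it should be. Slot centre is about (0.493, 0.258) with a yaw of about -13.3°. The 160 x 133 mm frame fits the given box sizes. I'm moving now: up first, then across to above the red pinion.

Request:
drive_tool(
  steps="0.3 25 -35 30 0 0 0; 0.3 25 -35 30 0 0 0; 0.3 25 -35 30 0 0 0; 0.3 22 -40 0 0 0 0.02; 0.3 22 -40 0 0 0 0.02; 0.3 22 -40 0 0 0 0.02; 0.3 22 -40 0 0 0 0.02; 0.3 22 -40 0 0 0 0.02; 0.3 22 -40 0 0 0 0; 0.3 22 -40 0 0 0 0",
  squeeze=50,
)

```text
time: 1.2
position: [0.4296, 0.209, 0.3172]
orientation: [3.141, 0.0, 2.91]
contact_force: [0.4, 0.6, -0.5]
gripper_width: 0.0599
gripper_force: 0.0
```

Request:
drive_tool(
  steps="0.3 5 -41 0 0 0 0; 0.3 5 -41 0 0 0 0; 0.3 5 -41 0 0 0 0; 0.3 5 -41 0 0 0 0; 0.3 5 -41 0 0 0 0; 0.3 5 -41 0 0 0 0; 0.3 5 -41 0 0 0 0; 0.3 0 0 -40 0 0 0; 0.3 0 0 -40 0 0 0; 0.3 0 0 -40 0 0 0",
)

```text
time: 2.2
position: [0.4641, -0.0766, 0.196]
orientation: [3.141, 0.001, 2.909]
contact_force: [0.3, 1.3, 0.1]
gripper_width: 0.0594
gripper_force: 0.0
```

Request:
drive_tool(
  steps="0.3 0 0 -30 0 0 0; 0.3 0 0 -10 0 0 0; 0.3 0 0 0 0 0 0; 0.3 0 0 0 0 0 0; 0.3 0 0 0 0 0 0; 0.3 0 0 0 0 0 0; 0.3 0 0 0 0 0 0; 0.3 0 0 0 0 0 0; 0.3 0 0 0 0 0 0; 0.3 0 0 0 0 0 0",
)

```text
time: 3.2
position: [0.4641, -0.0762, 0.1572]
orientation: [-3.142, 0.0, 2.91]
contact_force: [-0.6, -0.4, -0.4]
gripper_width: 0.0598
gripper_force: 0.0
```

```bash
python3 - <<'E'
from h import *
s=sense(); print(s["position"],s["orientation"],s["qpos"].round(2),s["contact_force"])
t=get_image("top"); d=get_image("side")
c=np.hstack([cv2.resize(t["color"][180:320,240:380],(400,400)),cv2.resize(d["color"][150:290,190:330],(400,400))]); cv2.imwrite("pics/c2.png",c)
E
```

```text
[ 0.46414453 -0.07620729  0.15715608] [-3.14158300e+00  1.00853737e-04  2.90980774e+00] [ 0.05  0.35  0.09  2.   -0.04  0.78  1.5 ] [-0.55561854 -0.41294908 -0.38741899]
```

View pics/c2.png

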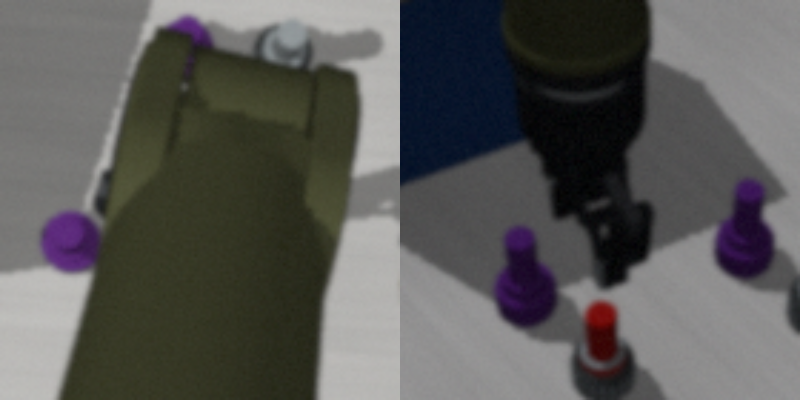

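The top view is blocked by the arm. The side view shows the fingers above and behind the red pinion, which is at crop (600,330), with both purple look-alikes clear of the gripper. Next I correct by (+6, -5) mm, lower and close.

Request:
drive_tool(
  steps="0.3 6 -5 -14 0 0 0; 0.3 0 0 -25 0 0 0; 0.3 0 0 -25 0 0 0; 0.3 0 0 -25 0 0 0; 0.3 0 0 -15 0 0 0; 0.3 0 0 -10 0 0 0; 0.3 0 0 0 0 0 0; 0.3 0 0 0 0 0 0; 0.3 0 0 0 0 0 0; 0.3 0 0 0 0 0 0",
)

```text
time: 4.3
position: [0.4706, -0.0813, 0.0439]
orientation: [3.141, 0.002, 2.91]
contact_force: [-1.8, 0.9, -0.4]
gripper_width: 0.0596
gripper_force: 0.0
```

Request:
drive_tool(
  steps="0.8 0 0 0 0 0 0; 0.8 0 0 0 0 0 0; 0.8 0 0 0 0 0 0; 0.8 0 0 0 0 0 0; 1 0 0 0 0 0 0; 1 0 0 0 0 0 0; 1 0 0 0 0 0 0; 1 0 0 0 0 0 0; 1 0 0 0 0 0 0; 1 0 0 0 0 0 0",
  squeeze=60,
)

```text
time: 5.3
position: [0.4704, -0.0811, 0.0433]
orientation: [3.141, 0.001, 2.91]
contact_force: [-0.2, 2.4, 5.8]
gripper_width: 0.0228
gripper_force: 58.6
```

Gripped: opening 22.8 mm, 59 N on the pad. Lifting and checking.

Request:
drive_tool(
  steps="1 0 0 10 0 0 0; 1 0 0 25 0 0 0; 1 0 0 35 0 0 0; 1 0 0 35 0 0 0; 1 0 0 40 0 0 0; 1 0 0 40 0 0 0; 1 0 0 40 0 0 0; 1 0 0 40 0 0 0; 1 0 0 0 0 0 0; 1 0 0 0 0 0 0",
)

```text
time: 6.3
position: [0.4693, -0.0814, 0.308]
orientation: [-3.141, -0.0, 2.909]
contact_force: [0.2, 0.4, -6.8]
gripper_width: 0.0228
gripper_force: 59.8
```

Request:
drive_tool(
  steps="1 2 20 0 0 0 0; 1 3 35 0 0 0 0; 1 2 40 0 0 0 0; 1 3 45 0 0 0 0; 1 2 45 0 0 0 0; 1 3 45 0 0 0 0; 1 2 40 0 0 0 0; 1 3 35 0 0 0 0; 1 2 20 0 0 0 0; 1 0 10 0 0 0 0",
)

```text
time: 7.3
position: [0.4906, 0.2556, 0.3052]
orientation: [-3.139, -0.005, 2.913]
contact_force: [0.6, -0.9, -5.6]
gripper_width: 0.0228
gripper_force: 59.6
```

Request:
drive_tool(
  steps="1 0 0 0 0 0 0; 1 0 0 0 0 0 0; 1 0 0 0 0 0 0; 1 0 0 0 0 0 0; 1 0 0 0 0 0 0; 1 0 0 0 0 0 0; 1 0 0 0 0 0 0; 1 0 0 0 0 0 0; 1 0 0 0 0 0 0; 1 0 0 0 0 0 0",
)

```text
time: 8.3
position: [0.4921, 0.2538, 0.3081]
orientation: [-3.142, -0.0, 2.91]
contact_force: [0.1, 0.3, -5.6]
gripper_width: 0.0221
gripper_force: 59.6
```

```bash
python3 - <<'E'
from h import *
s=sense(); print(s["position"],s["orientation"],s["qpos"].round(2),s["contact_force"])
t=get_image("top"); d=get_image("side")
c=np.hstack([cv2.resize(t["color"][130:290,80:240],(400,400)),cv2.resize(d["color"][40:200,110:270],(400,400))]); cv2.imwrite("pics/c3.png",c)
hv=cv2.cvtColor(d["color"],cv2.COLOR_BGR2HSV); h,S,v=cv2.split(hv); r=((h<8)|(h>174))&(S>120)&(v>40); r[200:]=0
ys,xs=np.where(r); print("red",len(xs),xs.mean() if len(xs) else 0,ys.mean() if len(ys) else 0, (ys.min(),ys.max()) if len(ys) else 0)
p=s["position"]; print("expect base",proj(d,[p[0],p[1],p[2]-.043]),"foot top",proj(d,[p[0],p[1],p[2]-.017]),"slot c",proj(d,[.493,.258,.2]))
E
```

```text
[0.49210683 0.25380431 0.30805831] [-3.14150972e+00 -2.20258819e-05  2.90986647e+00] [-0.47  0.34 -0.07  1.56  0.02  1.25  0.79] [ 0.07574099  0.25180437 -5.63720309]
red 73 159.57534246575344 91.42465753424658 (np.int64(73), np.int64(101))
expect base [166.04042149 108.15514919] foot top [163.8056762   97.82204165] slot c [170.62430586 131.24332273]
```

View pics/c3.png

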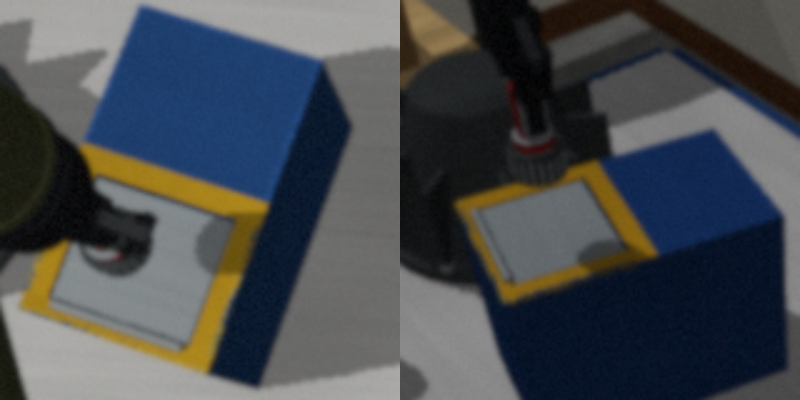

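The pinion hangs upright in the grip over the slot: side crop (540,160), top crop (117,255). The slot's inner corners are sharp in both crops, so I'll use them to refine the slot centre.

```bash
python3 - <<'E'
from h import *
t=get_image("top"); d=get_image("side")
for im,q in((t,[(118.8,200.8),(174,216.8),(154.8,269.2),(100,249.2)]),(d,[(184,112),(200.8,139.2),(155.2,152.8),(139.6,124)])):
    P=np.array([plane(im,*p,.2)[:2] for p in q]); print(P.round(4).tolist(),P.mean(0).round(4),np.linalg.norm(np.roll(P,-1,0)-P,axis=1).round(3))
    e=P[0]+P[1]-P[2]-P[3]; print("yaw",np.degrees(np.arctan2(e[1],e[0])))
E
```

```text
[[0.5517, 0.3016], [0.528, 0.1875], [0.4241, 0.2126], [0.4536, 0.3254]] [0.4894 0.2568] [0.117 0.107 0.117 0.101]
yaw -13.609445482463402
[[0.5558, 0.2997], [0.5282, 0.1898], [0.4286, 0.2165], [0.4534, 0.3282]] [0.4915 0.2586] [0.113 0.103 0.114 0.106]
yaw -15.305443332228148
```

Both views put the slot centre at about (0.491, 0.258). Shifting y by +4 mm and lowering, slowly from the contact with the flap on.

Request:
drive_tool(
  steps="1 0 4 -15 0 0 0; 1 0 0 -15 0 0 0; 1 0 0 -15 0 0 0; 1 0 0 -10 0 0 0; 1 0 0 -5 0 0 0; 1 0 0 -5 0 0 0; 1 0 0 -5 0 0 0; 1 0 0 -5 0 0 0; 1 0 0 -5 0 0 0; 1 0 0 0 0 0 0",
)

```text
time: 9.5
position: [0.4925, 0.2581, 0.228]
orientation: [3.141, 0.001, 2.91]
contact_force: [0.6, 0.7, -1.1]
gripper_width: 0.0225
gripper_force: 60.1
```

Request:
drive_tool(
  steps="1 0 0 -5 0 0 0; 1 0 0 -5 0 0 0; 1 0 0 -5 0 0 0; 1 0 0 -5 0 0 0; 1 0 0 -5 0 0 0; 1 0 0 -5 0 0 0; 1 0 0 -5 0 0 0; 1 0 0 0 0 0 0; 1 0 0 0 0 0 0; 1 0 0 0 0 0 0",
)

```text
time: 10.5
position: [0.4925, 0.2574, 0.193]
orientation: [-3.141, 0.0, 2.909]
contact_force: [3.4, -1.0, -5.3]
gripper_width: 0.0226
gripper_force: 59.7
```

```bash
python3 - <<'E'
from h import *
s=sense(); print(s["position"],s["orientation"],s["contact_force"],s["gripper_width"],s["gripper_force"])
t=get_image("top"); d=get_image("side")
c=np.hstack([cv2.resize(t["color"][170:290,80:200],(400,400)),cv2.resize(d["color"][60:180,110:230],(400,400))]); cv2.imwrite("pics/c4.png",c)
E
```

```text
[0.49245346 0.25740579 0.19303017] [-3.14118194e+00  4.29988560e-04  2.90945408e+00] [ 3.37113491 -1.0195071  -5.29066688] 0.02260143814981469 59.742520451545715
```

View pics/c4.png

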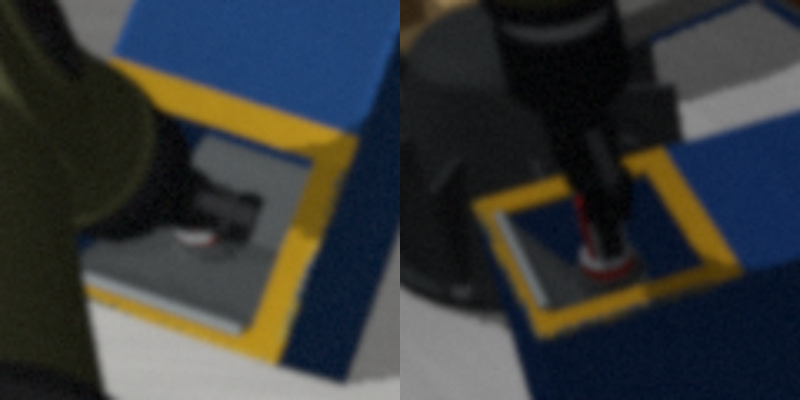

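The flap is open, pushed down by the foot at side crop (610,270), and the underside is about 50 mm below the top face. The slot is clear around the fingers. I'll go 6 mm deeper for margin, then part the fingers to 48 mm.

Request:
drive_tool(
  steps="1 0 0 -3 0 0 0; 1 0 0 -3 0 0 0; 1 0 0 0 0 0 0; 1 0 0 0 0 0 0; 0.43 0 0 0 0 0 0; 0.43 0 0 0 0 0 0; 0.43 0 0 0 0 0 0; 0.43 0 0 0 0 0 0; 0.43 0 0 0 0 0 0; 0.43 0 0 0 0 0 0",
)

```text
time: 11.6
position: [0.492, 0.2581, 0.1873]
orientation: [3.141, -0.0, 2.91]
contact_force: [-0.6, 0.5, 3.2]
gripper_width: 0.0486
gripper_force: 1.4
```

```bash
python3 - <<'E'
from h import *
s=sense(); print(s["position"],s["contact_force"],s["gripper_width"])
t=get_image("top"); d=get_image("side")
c=np.hstack([cv2.resize(t["color"][170:290,80:200],(400,400)),cv2.resize(d["color"][60:180,110:230],(400,400))]); cv2.imwrite("pics/c5.png",c)
E
```

```text
[0.49196173 0.25811057 0.18733538] [-0.597137    0.46828576  3.16395141] 0.04855478937613117
```

View pics/c5.png

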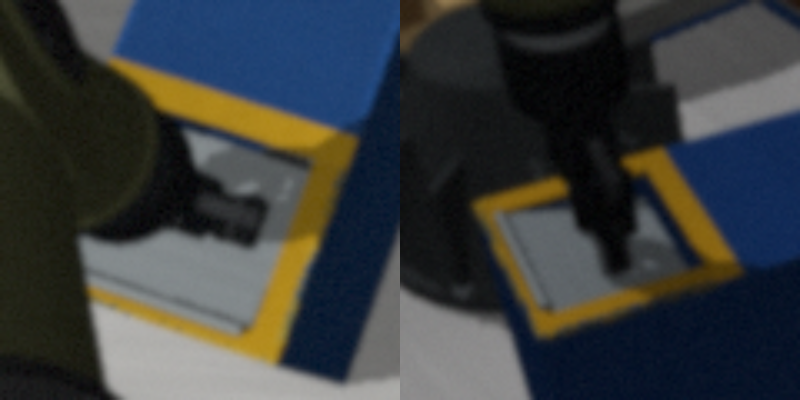

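The pinion has dropped out of sight, and the flap has sprung back up against the fingertips at side crop (615,265). Rising straight up now.

Request:
drive_tool(
  steps="0.43 0 0 10 0 0 0; 0.43 0 0 20 0 0 0; 0.43 0 0 30 0 0 0; 0.43 0 0 40 0 0 0; 0.43 0 0 40 0 0 0; 0.43 -10 0 20 0 0 0; 0.43 0 0 0 0 0 0; 0.43 0 0 0 0 0 0; 0.43 0 0 0 0 0 0; 0.43 0 0 0 0 0 0",
)

```text
time: 12.7
position: [0.4819, 0.2574, 0.3458]
orientation: [-3.14, -0.002, 2.91]
contact_force: [0.4, 0.6, -0.9]
gripper_width: 0.0487
gripper_force: 0.0
```

```bash
python3 - <<'E'
from h import *
s=sense(); print(s["position"],s["contact_force"],s["gripper_width"])
d=get_image("side"); cv2.imwrite("pics/d6.png",d["color"])
E
```

```text
[0.48192036 0.25736448 0.34577708] [ 0.4335584   0.5523146  -0.88470668] 0.04865141599607316
```

View pics/d6.png

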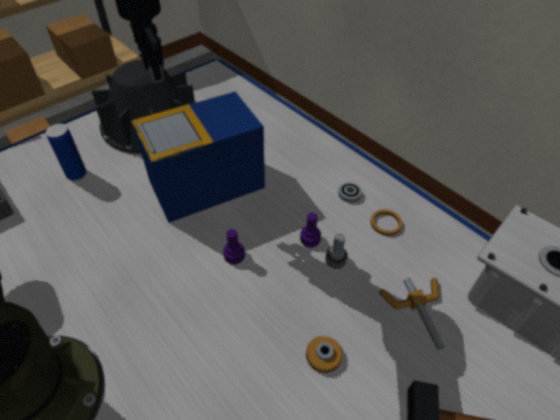

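The flap is shut level at (172,134) and the red pinion is gone. The grey pinion at (337,250) and the purple ones at (311,230) and (233,247) have not moved, and the gripper is clear.

```bash
python3 -c "
from bench import sign_off; print(sign_off())"
```

```text
the job is handed in; nothing more can be done
None
```

The red scrap pinion went into the chute as asked: its foot pushed the flap open and it was released about 56 mm down in the slot; the flap sprang shut, the grey pinion was left standing where it was, and the job was handed in at about 12.8 s.

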